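# Fill the bath-bomb tray and lean its lid by the ledge

### The job

Take the lid off the wooden bath-bomb tray and, first of all, lean it against the front of the white ledge: one short end on the counter, slanting back onto the ledge's upper front edge, with the grip block outward, and let go. Then set the three bath bombs down softly in the tray, one in each well, without letting any fall onto the counter. The lid must still be leaning at the end, and the tin and the jar must be left standing where they are.

Things in the scene. Friction and masses are not known exactly. Their poses are not given: they have to be found in the camera images.
- tray: fixed wooden bath-bomb tray, block 222 x 84 x 25 mm (x, y, z) with three square wells in a row along its x; origin at the centre of its underside, on the counter. At the start the lid lies on it and covers the wells
- tray_hole0 (a point): centre of the mouth of the well at the tray's -x end, at the tray's top face (z = 25 mm); wells are 44 x 44 mm, 18 mm deep, 74 mm apart. A seated ball rests on the well's four edges with its centre 20.4 mm above this point
- tray_hole1 (a point): the same for the middle well
- tray_hole2 (a point): the same for the well at the tray's +x end
- lid: loose flat wooden lid, board 200 x 80 x 10 mm (x long, y, z thick), 160 g, lying on the tray with its long side roughly along the row of wells; origin at the centre of its underside, z out of its top face. In the middle of the top stands a dark grip block 50 mm long (x), 24 mm wide (y), rising 28 mm above the board (38 mm above the underside)
- lid_grip (a point): centre of the grip block, 24 mm above the lid's underside; axes as the lid
- lid_end_a (a point): middle of the lower edge of the lid's short end at its +x, on the underside
- lid_end_b (a point): the same at its -x end
- ledge: fixed white moulded bath ledge, an upright block 70 deep (x) x 200 wide (y) x 120 mm high; origin at the foot of the middle of its front face (the face towards the robot, looking along the body's -x), so the block reaches from x = 0 to 70 mm; the lid is to lean against the upper front edge, at x = 0, z = 120 mm.
- tin: bystander: white round tin with a steel top, 60 mm wide, 85 mm high, standing loose among the bath bombs; origin at its underside
- jar: bystander: white cream jar 64 mm wide, 55 mm high, standing loose among the bath bombs; origin at its underside
- bomb0_center (a point): centre of a bath bomb: hard loose ball, 60 mm in diameter, about 140 g, beige; all three are alike. At the start it sits on its own small metal dish, centre 40 mm above the counter
- bomb0: the same ball as a body; use its centre point, as its axes turn when it rolls
- rest0: fixed little square dark metal dish that holds bath bomb 0 at the start, 48 mm wide outside, 40 mm inside, 18 mm high; origin at the centre of its underside
- bomb1_center (a point): centre of a bath bomb: hard loose ball, 60 mm in diameter, about 140 g, beige; all three are alike. At the start it sits on its own small metal dish, centre 40 mm above the counter
- bomb1: the same ball as a body; use its centre point, as its axes turn when it rolls
- rest1: fixed little square dark metal dish that holds bath bomb 1 at the start, 48 mm wide outside, 40 mm inside, 18 mm high; origin at the centre of its underside
- bomb2_center (a point): centre of a bath bomb: hard loose ball, 60 mm in diameter, about 140 g, beige; all three are alike. At the start it sits on its own small metal dish, centre 40 mm above the counter
- bomb2: the same ball as a body; use its centre point, as its axes turn when it rolls
- rest2: fixed little square dark metal dish that holds bath bomb 2 at the start, 48 mm wide outside, 40 mm inside, 18 mm high; origin at the centre of its underside
Mind the look-alikes: they are no part of the job. What is shaped like the bomb2 but yellow is not meant.

How it is judged:
By the outcome, as a careful person would: the job done as asked, in the order asked, and still so for the second after the job is handed in, with the robot touching nothing.
It also fails if it takes over 72 s, if anything falls off the work surface, if the arm or the gripper's body presses on something with over 40 N, if the wrist force passes 120 N, or if a joint passes its speed limit or range.

### The arm

A 7-joint arm with a two-finger parallel gripper is mounted at the origin on the work surface. World frame = base frame: x ahead of the robot, y to its left, z up, the work surface at z = 0. Lengths are in mm, angles in rad, forces in N, time in s.
With the tool pointing down it reaches from about 425 to 925 mm from the base axis. Payload 6.8 kg.
Tool frame: the origin (TCP) lies at the very end of the fingers, on their centre line; the grasp point (between the pads) lies 19 mm behind it (robot.grip_depth is the distance from the TCP to the grasp point, in mm); z points along the fingers, y is the line along which they close (so a half turn about z gives the same grasp; the last joint's range is limited). The gripper opens to 85 mm and grips with 20 to 120 N. Pads are 22 mm wide; open, the fingers measure 114 mm over their backs; the gripper's body (76 mm by 85 mm) begins 54 mm behind the grasp point. The pads swing forward as they close: fully open they stand 13 mm farther back than shut.
Start: joints at [1.005, 0.477, 0.022, 1.555, -0.011, 1.109, -0.083], TCP at [298.345, -605.506, 231.308] pointing down, gripper open.
Joint ranges: [-2.96, 2.96], [-0.34, 2.1], [-1.41, 1.46], [0.24, 2.44], [-1.37, 4.51], [0.17, 1.92], [-2.96, 2.96]. Speed limits (rad/s): [2.39, 2.39, 3.14, 3.14, 3.14, 3.14, 3.14].

### API

Orientations are given as a 3x3 rotation matrix whose columns are the frame's x, y, z axes.
In Python, from station import robot, effector, planner, read_state, viewer gives the robot as it stands. Calls block until the motion is done:
- robot.move_ptp(position, orientation): joint-space move of the TCP to a pose.
- robot.move_l(position, orientation=None, speed=150, threshold=None): straight line of the TCP; orientation=None keeps the orientation; speed is the mean speed in mm/s. With threshold (N) it stops when the force on the tool has changed by that much, and returns True; else False.
- robot.move_j(angles): joint-space move.
- effector.move_gripper(opening, newtons=None): opening from 0.0 (shut) to 1.0 (fully open); newtons is the grip in N (None keeps the last); returns when the fingers have stopped.
- robot.wait(seconds).
- planner.inverse_kinematics(position, orientation): joint angles nearest the present ones, or None.
- read_state(): the state.
- viewer.capture(name): name is "side" or "top"; returns (picture, depth): 400x640x3 uint8, red, green, blue; 400x640 float32, mm along the optical axis (not along the pixel's ray), 0 where there is no reading.
- viewer.camera_info(name): a dict with "vfov" (degrees; the focal length in pixels is half the picture's height over the tangent of half this angle, whatever the lens; pixels are square), "cx", "cy" (the principal point, pixels), "dist" ([k1, k2, p1, p2, k3] as OpenCV has them; the pictures are not rectified), "position" and "orientation" of the camera in the world. Camera axes: x right, y up, looking along -z (the intrinsics and any distortion apply to the point x, -y, -z); pixel columns grow to the right and rows downward; lengths in mm; the calibration is good to about 2 mm. A picture is of the moment at which its call begins. camera_info takes no time and is no camera call.
A pose or a line that the arm cannot do raises robot.IKError and nothing moves.
- robot.job_done(): hands the job in; it is judged then, once.
The state is a dict: "time_s": time; "joint_positions": joint angles; "qd": joint speeds; "joint_efforts": joint torques, N m; "tcp_pos": TCP position; "eef_rot": TCP orientation; "wrist_force": force on the tool from outside, world axes, zero at the start; "wrist_torque": the same for the moment, N m; "finger_gap": opening from 0.0 (shut) to 1.0 (fully open); "grip_force": force on a finger pad.
Only numpy, scipy, OpenCV 4.12 (cv2) and the standard library are available. Lean on these libraries where they do the work, as an engineer would, in place of code of your own. Each camera call takes 0.05 s, during which the arm holds its last target. There are 200 camera calls.

## Working session

There is one attempt and no reset: what is moved stays moved. The work goes in short steps, each a Python script; the robot and the scene stay as the last script left them, time stands still between calls to the robot, and variables do not carry over. Pictures are saved under pics/ and viewed, at most 10 in all, crops included, and the job is handed in when it is done.

```bash
ls; mkdir -p pics
python3 - <<'E'
from station import robot, viewer, read_state
import cv2, numpy as np
for n in ("side","top"):
    p,d=viewer.capture(n); cv2.imwrite(f"pics/{n}0.png",p[:,:,::-1]); np.savez(f"{n}0.npz",p=p,d=d)
    print(n,viewer.camera_info(n),(d>0).mean())
print(read_state()['time_s'])
E
```

```text
pics
side {'vfov': 52.319503183380405, 'cx': 320.8866288927509, 'cy': 207.22421774462956, 'dist': array([-0.0603366,  0.       ,  0.       ,  0.       ,  0.       ]), 'position': array([ 437.07972055, -720.13046299,  537.28194101]), 'orientation': array([[ 0.99373355,  0.07852628, -0.07954404],
       [-0.11018096,  0.5684274 , -0.81532229],
       [-0.01880921,  0.81897736,  0.57351748]])} 0.99598046875
top {'vfov': 53.688830132994056, 'cx': 321.8506661256002, 'cy': 202.5969944370165, 'dist': array([-0.0609259,  0.       ,  0.       ,  0.       ,  0.       ]), 'position': array([ 441.96056838,  -47.83181365, 1085.46898545]), 'orientation': array([[ 0.02313928,  0.99824776, -0.0544608 ],
       [-0.99972962,  0.0232298 ,  0.00102966],
       [ 0.00229297,  0.05442225,  0.99851538]])} 0.99606640625
0.1
```

View pics/side0.png

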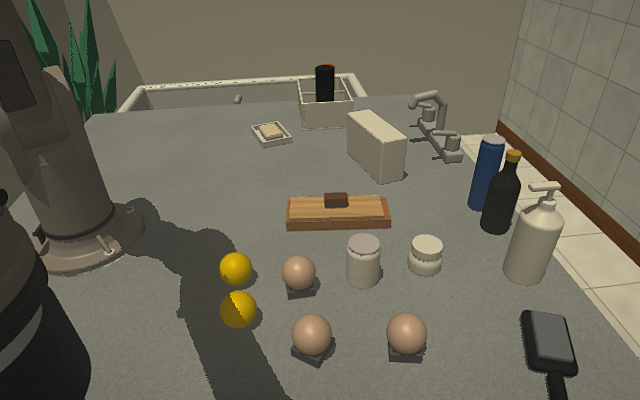

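View pics/top0.png

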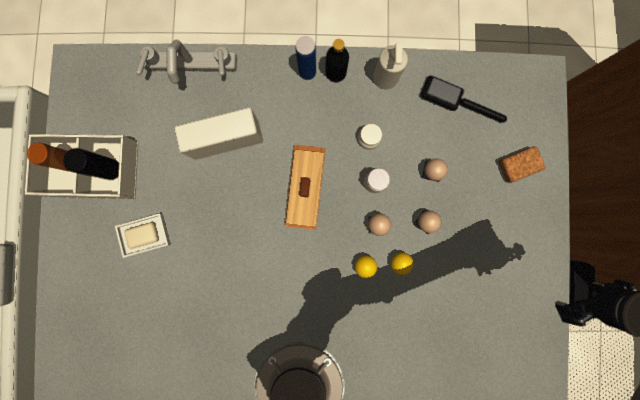

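The top view shows three beige balls on dishes at (379,224), (429,221) and (435,170). The yellow ones at (366,266) and (401,262) are look-alikes. The tray with its lid and grip is at (305,187), the ledge at (217,132), the tin at (377,180) and the jar at (370,135). In the side view the ledge is the white block at (375,145). Next I measure.

```bash
cat > h.py <<'E'
import numpy as np, cv2
from station import robot, effector, planner, read_state, viewer
def cam(n):
    i=viewer.camera_info(n); f=200/np.tan(np.radians(i['vfov'])/2)
    K=np.array([[f,0,i['cx']],[0,f,i['cy']],[0,0,1]]); return K,np.array(i['dist']),np.array(i['position']),np.array(i['orientation'])
def rays(n,uv):
    K,D,P,R=cam(n); q=cv2.undistortPoints(np.float64(uv).reshape(-1,1,2),K,D)[:,0]
    return P,np.c_[q[:,0],-q[:,1],-np.ones(len(q))]@R.T
def on_plane(n,uv,z):
    P,d=rays(n,uv); return P+d*((z-P[2])/d[:,2])[:,None]
def cloud(n,d):
    v,u=np.mgrid[0:400,0:640]; P,r=rays(n,np.c_[u.ravel(),v.ravel()])
    X=P+r*d.ravel()[:,None]; X[d.ravel()==0]=np.nan; return X.reshape(400,640,3)
def rect(xy):
    (c,s,a)=cv2.minAreaRect(np.float32(xy)); w,h=s
    if w<h: w,h=h,w; a+=90
    return np.array(c),w,h,(a+90)%180-90
E
python3 - <<'E'
from h import *
np.set_printoptions(precision=1,suppress=True)
for n in ("top","side"):
    f=np.load(n+"0.npz"); p,d=f['p'],f['d']; X=cloud(n,d); z=X[...,2]; hsv=cv2.cvtColor(p,cv2.COLOR_RGB2HSV)
    print(n,"counter z",np.nanmedian(z[300:350,450:480] if n=="side" else z[300:380,100:200]))
    seeds={"top":dict(b0=(379,224),b1=(429,221),b2=(435,170),y0=(366,266),y1=(401,262)),"side":dict(b0=(299,272),b1=(312,334),b2=(406,333))}[n]
    for k,(u,v) in seeds.items():
        w=np.s_[v-25:v+26,u-25:u+26]; Y=X[w].reshape(-1,3); c0=X[v,u]-[0,0,20]
        m=(np.linalg.norm(Y[:,:2]-c0[:2],axis=1)<33)&(Y[:,2]>30); Q=Y[m]
        s=np.linalg.lstsq(np.c_[2*Q,np.ones(len(Q))],(Q**2).sum(1),rcond=None)[0]
        print(k,hsv[v,u],"sphere",s[:3],"r",np.sqrt(s[3]+s[:3]@s[:3]),len(Q))
    if n=="top":
        def box(u0,u1,v0,v1,lo,hi,name):
            Y=X[v0:v1,u0:u1].reshape(-1,3); Q=Y[(Y[:,2]>lo)&(Y[:,2]<hi)]; print(name,rect(Q[:,:2]),"zmed",np.median(Q[:,2]),len(Q))
        box(270,340,130,245,31,40,"lid"); box(270,340,130,245,50,75,"grip"); box(270,340,130,245,15,75,"tray")
        box(165,270,100,165,112,130,"ledge"); box(362,395,160,200,75,95,"tin"); box(352,388,115,152,45,65,"jar")
    else:
        def box(u0,u1,v0,v1,lo,hi,name):
            Y=X[v0:v1,u0:u1].reshape(-1,3); Q=Y[(Y[:,2]>lo)&(Y[:,2]<hi)]; print(name,rect(Q[:,:2]),"zmed",np.median(Q[:,2]),len(Q))
        box(280,395,180,240,31,40,"lid"); box(280,395,180,240,55,75,"grip"); box(340,410,100,190,115,130,"ledge")
E
```

```text
top counter z 1.514960939413868
b0 [ 16  91 231] sphere [ 445.5 -201.4   41.8] r 29.085265235740984 406
b1 [ 15  97 220] sphere [ 455.9 -335.    41.7] r 29.066103669562164 393
b2 [ 15  97 224] sphere [ 595.8 -351.2   41.2] r 29.135753547535746 387
y0 [ 26 217 242] sphere [ 333.  -167.9   31.7] r 29.20489735010163 402
y1 [ 24 231 232] sphere [ 342.8 -264.7   32. ] r 28.802594813834315 385
lid (array([538.8,  -1.4]), 200.06761169433594, 80.55416870117188, -4.871269226074219) zmed 35.699509984111955 2000
grip (array([538.7,  -1.6]), 49.94306945800781, 24.02723503112793, -5.089729309082031) zmed 63.156724638218236 178
tray (array([542.9,  -1.1]), 222.23460388183594, 84.1557846069336, -5.231101989746094) zmed 35.57700972507564 2558
ledge (array([671.1, 221.3]), 200.6986541748047, 70.9533920288086, -73.83930587768555) zmed 120.57394123621498 2174
tin (array([ 561. , -190.4]), 56.30453872680664, 54.01422882080078, 46.408145904541016) zmed 85.19938718627361 389
jar (array([ 683. , -173.9]), 55.49495315551758, 54.016109466552734, -86.70270442962646) zmed 55.36716758845989 364
side counter z 0.515819805273054
b0 [ 16  92 175] sphere [ 444.6 -203.8   40.4] r 29.392862253756064 855
b1 [ 16  90 190] sphere [ 455.8 -336.3   41.2] r 29.119089511186708 1233
b2 [ 16  89 193] sphere [ 595.2 -352.2   41.2] r 29.01552905041385 1223
lid (array([537.5,  -6.1]), 200.12130737304688, 83.57975769042969, -5.466789245605469) zmed 35.021652335826275 1803
grip (array([537.8,  -7.2]), 49.88734436035156, 25.375999450683594, -11.074195861816406) zmed 62.20318727808609 193
ledge (array([722.9, 231.9]), 199.9404754638672, 182.12185668945312, -76.66242218017578) zmed 120.45431633832743 966
```

```bash
cat >> h.py <<'E'
DOWN=lambda yaw: np.array([[np.cos(yaw),np.sin(yaw),0],[np.sin(yaw),-np.cos(yaw),0],[0,0,-1.]])  # tool x along yaw, z down
LY=np.radians(16.2); FRONT=np.array([637.,211.,0]); EX=np.array([np.cos(LY),np.sin(LY),0]); EZ=np.array([0,0,1.])
def lean(th,out=0.,up=0.,h=15.):
    """TCP pose for a lid leaning at th deg; TCP h mm off the underside; out: mm ahead of ledge, up: mm lift"""
    t=np.radians(th); s=EX*np.cos(t)+EZ*np.sin(t); n=-EX*np.sin(t)+EZ*np.cos(t)
    foot=FRONT-EX*(120/np.tan(t)); zt=-n; R=np.c_[s,np.cross(zt,s),zt]
    return foot+100*s+h*n-EX*out+EZ*up,R
E
python3 - <<'E'
from h import *
np.set_printoptions(precision=2,suppress=True)
f=np.load("top0.npz")['p'][145:290,340:460]; cv2.imwrite("pics/crop1.png",cv2.resize(f,None,fx=4,fy=4)[:,:,::-1])
for th in (50,55,60,65,70):
  for sg in (1,-1):
    p,R=lean(th,60,30); R2=R*np.array([sg,sg,1]); print(th,sg,p,planner.inverse_kinematics(p,R2), planner.inverse_kinematics(lean(th)[0],R2))
g=np.array([538.3,-3.,40.]);
for yaw in (-5,175): print(yaw,planner.inverse_kinematics(g,DOWN(np.radians(yaw))))
E
```

```text
50 1 [533.38 180.9  116.25] None [ 0.16  0.64 -0.79  2.37  2.49  0.8   2.27]
50 -1 [533.38 180.9  116.25] None [ 0.46  0.9  -1.19  2.35  2.35  1.01 -0.48]
55 1 [541.97 183.39 120.52] None [ 0.32  0.8  -0.99  2.38  2.53  1.01  2.4 ]
55 -1 [541.97 183.39 120.52] None [ 0.46  0.97 -1.19  2.37  2.48  1.11 -0.52]
60 1 [548.39 185.26 124.1 ] None [ 0.32  0.87 -0.99  2.4   2.64  1.13  2.38]
60 -1 [548.39 185.26 124.1 ] None [ 0.46  1.05 -1.2   2.39  2.6   1.22 -0.53]
65 1 [553.18 186.65 126.97] None None
65 -1 [553.18 186.65 126.97] None None
70 1 [556.75 187.68 129.1 ] None None
70 -1 [556.75 187.68 129.1 ] None None
-5 [ 0.    0.52 -0.14  2.02  0.13  0.61 -1.88]
175 [ 0.37  0.6  -0.62  1.99  0.52  0.71  0.91]
```

View pics/crop1.png

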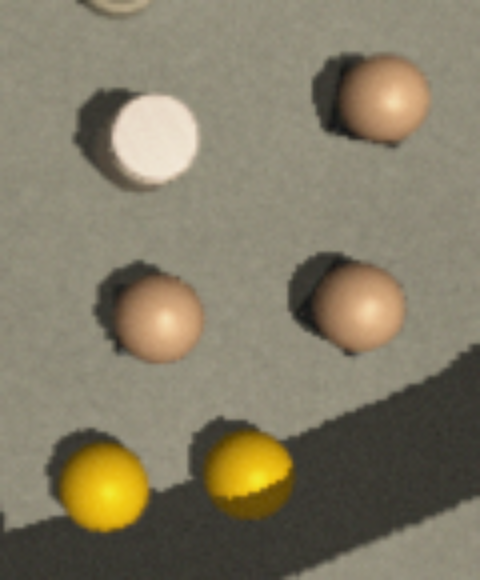

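The crop confirms it: the three beige balls on dark dishes at crop (160,318), (360,307) and (385,98) are the ones meant. The saturated yellow ones at (105,487) and (248,475) sit on the counter without dishes, so they are not. I'll use a slightly tilted grasp to gain IK margin for the lean.

```bash
cat >> h.py <<'E'
from scipy.spatial.transform import Rotation as Rot
def tilt(R,ph): # tilt the tool about its own y so that its back leans towards tool +x
    return R@Rot.from_euler('y',ph,degrees=True).as_matrix()
GR=np.array([538.3,-3.,25.]); GYAW=np.radians(-5.1)
def grasp(ph,h,sg=1): return GR+EZ*h, tilt(DOWN(GYAW),ph)*np.array([sg,sg,1])
def leanp(th,ph,out=0,up=0,h=17,sg=1):
    p,R=lean(th,out,up,h); return p,tilt(R,ph)*np.array([sg,sg,1])
E
python3 - <<'E'
from h import *
np.set_printoptions(precision=2,suppress=True)
ik=planner.inverse_kinematics
print(tilt(DOWN(0),20)[:,2])
for ph in (20,-20):
  for sg in (1,-1):
   print(ph,sg,"G",ik(*grasp(ph,17,sg)),ik(*grasp(ph,120,sg)))
   for th in (62,66): print(th,"L",ik(*leanp(th,ph,60,60,sg=sg)),ik(*leanp(th,ph,40,10,sg=sg)),ik(*leanp(th,ph,sg=sg)))
E
```

```text
[ 0.34  0.   -0.94]
20 1 G [-0.65  0.51  0.6   2.31 -1.34  0.2  -0.52] [ 0.21  0.25 -0.42  2.2   0.49  0.41 -2.26]
62 L None None None
66 L None None [-0.38  1.02 -0.18  2.43  2.93  1.83  1.66]
20 -1 G [-0.05  0.43 -0.14  2.28  0.98  0.17  0.37] [ 0.47  0.3  -0.71  2.19  0.68  0.47  0.72]
62 L None None None
66 L None None [-0.38  1.02 -0.18  2.43  2.93  1.83 -1.48]
-20 1 G [ 0.01  0.68 -0.12  1.75  0.01  1.06 -1.76] [ 0.03  0.55 -0.14  1.7   0.01  1.24 -1.77]
62 L [-0.18  0.26 -0.38  2.38  2.26  0.32  2.29] [-0.01  0.44 -0.58  2.35  2.32  0.48  2.3 ] [-0.17  0.47 -0.38  2.28  2.42  0.42  2.2 ]
66 L [-0.01  0.3  -0.58  2.4   2.35  0.46  2.23] [ 0.16  0.52 -0.78  2.37  2.36  0.65  2.33] [-0.    0.53 -0.58  2.3   2.44  0.58  2.24]
-20 -1 G [ 0.38  0.78 -0.65  1.72  0.37  1.15  1.06] [ 0.41  0.65 -0.7   1.67  0.29  1.31  1.11]
62 L [ 0.49  0.49 -1.17  2.34  1.93  0.6  -0.37] [ 0.46  0.71 -1.18  2.33  2.06  0.78 -0.38] [ 0.45  0.8  -1.18  2.24  2.05  0.82 -0.28]
66 L [ 0.48  0.51 -1.17  2.38  2.1   0.67 -0.51] [ 0.46  0.74 -1.18  2.36  2.19  0.85 -0.47] [ 0.45  0.83 -1.19  2.27  2.19  0.88 -0.38]
```

Run:
```python
from h import *
np.set_printoptions(precision=2,suppress=True)
ph,sg=-20,-1
effector.move_gripper(1.0)
robot.move_ptp(*grasp(ph,130,sg)); 
print(robot.move_l(grasp(ph,40,sg)[0],speed=200), robot.move_l(grasp(ph,17,sg)[0],speed=60,threshold=6))
s=read_state(); print(s['tcp_pos'],s['time_s'],s['wrist_force'],s['joint_positions'])
effector.move_gripper(0.0,60)
s=read_state(); print(s['finger_gap'],s['grip_force'])
robot.move_l(grasp(ph,45,sg)[0],speed=60); robot.move_l(grasp(ph,200,sg)[0],speed=250)
s=read_state(); print(s['finger_gap'],s['grip_force'],s['time_s'],s['wrist_force'])
for n in ("top","side"):
    p,d=viewer.capture(n); np.savez(n+"1.npz",p=p,d=d); cv2.imwrite(f"pics/{n}1.png",p[:,:,::-1])
for a in ((60,150),(60,60),(40,10),(0,0)): print(planner.inverse_kinematics(*leanp(64,ph,*a,sg=sg)))
```

```text
False False
[538.14  -2.94  41.8 ] 3.7833 [ 0.46 -0.1  -0.05] [ 0.37  0.77 -0.65  1.72  0.37  1.15  1.06]
0.2690622968512021 60.91444373130798
0.27087597583690354 60.24272918701172 5.7583 [-0.18 -0.45 -2.31]
[-0.02  0.08 -0.53  2.31  1.57  0.21 -0.16]
[ 0.49  0.5  -1.17  2.36  2.02  0.63 -0.44]
[ 0.46  0.72 -1.18  2.34  2.13  0.81 -0.43]
[ 0.45  0.81 -1.19  2.26  2.12  0.84 -0.33]
```

View pics/side1.png

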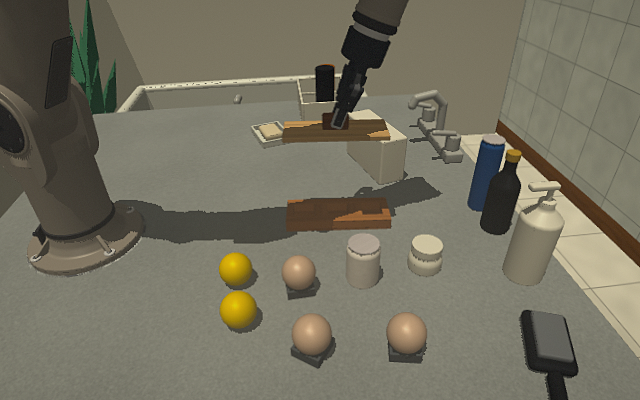

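The lid is held level at about (335,130) and the tray is open at (338,213). Now I lean it.

Run:
```python
from h import *
np.set_printoptions(precision=2,suppress=True)
ph,sg,th=-20,-1,64
X=cloud("side",np.load("side1.npz")['d'])[118:145,283:392].reshape(-1,3); Q=X[(X[:,2]>190)&(X[:,2]<235)&(X[:,0]<640)&(X[:,1]<60)]
top=Q[Q[:,2]<222]; print(len(top), rect(top[:,:2]))
a=np.linalg.lstsq(np.c_[top[:,:2],np.ones(len(top))],top[:,2],rcond=None)[0]; print("slopes",a, top.mean(0))
L=lambda o,u: leanp(th,ph,o,u,sg=sg)
try: robot.move_l(*L(60,70),speed=80); print("line")
except robot.IKError as e:
    print("IK",e); raise SystemExit
robot.move_l(L(40,12)[0],speed=100); robot.move_l(L(10,8)[0],speed=80)
s=read_state(); print(s['time_s'],s['finger_gap'],s['wrist_force'],s['joint_positions'])
for n in ("top","side"):
    p,d=viewer.capture(n); np.savez(n+"2.npz",p=p,d=d); cv2.imwrite(f"pics/{n}2.png",p[:,:,::-1])
```

```text
2024 (array([537.02,  -5.49]), 199.28115844726562, 83.51940155029297, -5.25140380859375)
slopes [  0.     0.05 214.88] [535.69 -17.32 215.07]
IK the arm cannot follow that straight line within its joint ranges
```

Run:
```python
from h import *
from scipy.spatial.transform import Slerp
np.set_printoptions(precision=2,suppress=True)
ph,sg,th=-20,-1,64
L=lambda o,u: leanp(th,ph,o,u,sg=sg)
s=read_state(); p0,R0=np.array(s['tcp_pos']),np.array(s['eef_rot']); p1,R1=L(60,70)
sl=Slerp([0,1],Rot.from_matrix([R0,R1])); print(s['joint_positions'])
for t in (.25,.5,.75,1):
    p=p0+(p1-p0)*t+EZ*60*4*t*(1-t)*0.5
    q=planner.inverse_kinematics(p,sl(t).as_matrix()); print(t,p,q)
    if q is None: break
    if np.abs(np.array(q)-read_state()['joint_positions']).max()>1.2: print("jump"); break
    robot.move_j(q)
s=read_state(); print(s['time_s'],s['finger_gap'],s['tcp_pos'])
```

```text
[ 0.43  0.56 -0.72  1.61  0.24  1.44  1.13]
0.25 [540.47  43.92 231.54] [ 0.46  0.41 -0.8   1.78  0.25  1.14  1.15]
0.5 [543.85  91.24 225.14] [ 0.47  0.28 -0.86  1.97  0.3   0.79  1.13]
0.75 [547.23 138.57 203.73] [ 0.31  0.2  -0.76  2.18  0.58  0.38  0.85]
1 [550.6  185.9  167.33] [ 0.49  0.46 -1.17  2.36  1.99  0.6  -0.43]
jump
7.1583 0.26555001917852716 [547.66 137.67 202.98]
```

Run:
```python
from h import *
np.set_printoptions(precision=2,suppress=True)
ph,sg,th=-20,-1,64
L=lambda o,u: leanp(th,ph,o,u,sg=sg)
robot.move_ptp(*L(60,75)); robot.move_l(L(40,12)[0],speed=100); robot.move_l(L(12,8)[0],speed=80)
s=read_state(); print(s['time_s'],s['finger_gap'],s['wrist_force'],s['joint_positions'])
for n in ("top","side"):
    p,d=viewer.capture(n); np.savez(n+"2.npz",p=p,d=d)
cv2.imwrite("pics/s2.png",cv2.resize(np.load("side2.npz")['p'][60:240,260:480],None,fx=3,fy=3)[:,:,::-1])
```

```text
9.725 0.26894384743062455 [-0.42 -0.17 -1.2 ] [ 0.38  0.69 -1.07  2.29  2.14  0.74 -0.45]
```

View pics/s2.png

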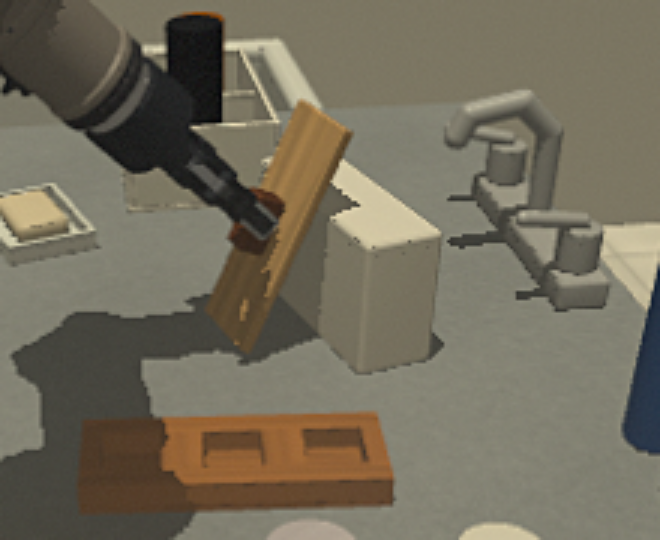

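The lid is slanted with its foot (crop 235,335) just above the counter and its back just ahead of the ledge edge. I touch down, close in, and release.

Run:
```python
from h import *
np.set_printoptions(precision=2,suppress=True)
ph,sg,th=-20,-1,64
p0=np.array(read_state()['tcp_pos'])
a=robot.move_l(p0-EZ*14,speed=20,threshold=2.5); p1=np.array(read_state()['tcp_pos']); print("down",a,p1-p0,read_state()['wrist_force'])
b=robot.move_l(p1+EX*20+EZ*1,speed=20,threshold=2.5); s=read_state(); p2=np.array(s['tcp_pos']); print("in",b,(p2-p1)@EX,s['wrist_force'],s['time_s'])
c=robot.move_l(p2-EZ*5,speed=15,threshold=2.5); print("down",c,read_state()['tcp_pos']-p2)
effector.move_gripper(0.7)
zt=np.array(s['eef_rot'])[:,2]; p=np.array(read_state()['tcp_pos'])
robot.move_l(p-zt*60,speed=100); robot.move_l(p-zt*90+EZ*100,speed=200)
for n in ("top","side"):
    pi,d=viewer.capture(n); np.savez(n+"3.npz",p=pi,d=d)
s=read_state(); print(s['time_s'],s['joint_positions'])
cv2.imwrite("pics/s3.png",cv2.resize(np.load("side3.npz")['p'][60:240,260:480],None,fx=3,fy=3)[:,:,::-1])
```

```text
down True [ 0.54  0.05 -8.32] [-0.82 -0.86  5.56]
in True 0.7769945765441045 [-2.99 -1.64  7.2 ] 10.6583
down True [ 0.5   0.27 -0.11]
13.35 [ 0.62  0.11 -1.17  2.3   1.43  0.26  0.02]
```

View pics/s3.png

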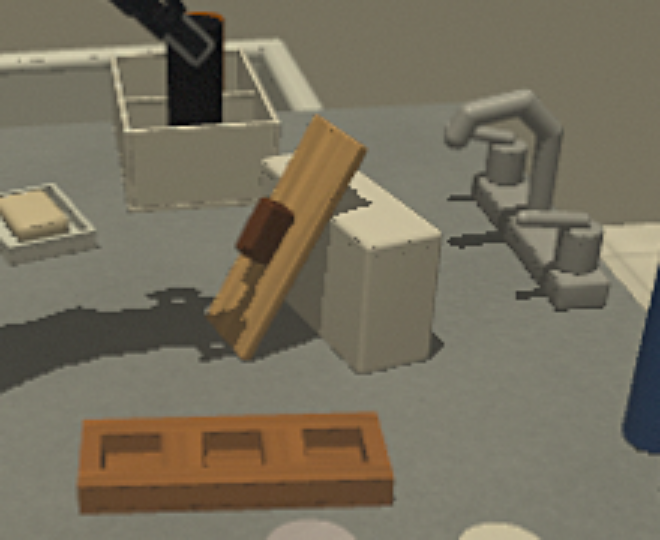

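The lid now stands leaning on its own, with the grip outward (crop 265,230). Next come the tray and the balls.

```bash
cat > b.py <<'E'
from h import *
def meas(tag):
    X=cloud("top",np.load(f"top{tag}.npz")['d'])[120:250,265:345].reshape(-1,3)
    c,w,h,a=rect(X[(X[:,2]>17)&(X[:,2]<33)][:,:2]); W=X[(X[:,2]<14)]
    i=(W[:,:2]-c)@np.array([[np.cos(np.radians(a)),-np.sin(np.radians(a))],[np.sin(np.radians(a)),np.cos(np.radians(a))]])
    out=[]
    for k in (-74,0,74):
        m=(abs(i[:,0]-k)<24)&(abs(i[:,1])<24); out.append(W[m][:,:2].mean(0))
    return c,w,h,a,out
E
python3 - <<'E'
from b import *
np.set_printoptions(precision=2,suppress=True)
c,w,h,a,o=meas(3); print(c,w,h,a,o)
e=np.array([np.cos(np.radians(a)),np.sin(np.radians(a))])
for k in (-74,0,74):
  for y in (a,a+180): print(k,y,planner.inverse_kinematics([*(c+k*e),31],DOWN(np.radians(y))))
for b in ((445,-202.6),(455.9,-335.6),(595.5,-351.7)):
  for y in (a,a+180): print(b,y,planner.inverse_kinematics([*b,25],DOWN(np.radians(y))))
E
```

```text
[543.    -1.07] 222.39381408691406 84.14623260498047 -5.2049102783203125 [array([469.07,   6.08]), array([543.77,  -0.82]), array([618.41,  -7.65])]
-74 -5.2049102783203125 [-0.33  0.47  0.23  2.2  -0.22  0.5  -1.6 ]
-74 174.7950897216797 [ 0.52  0.6  -0.81  2.14  0.7   0.69  0.7 ]
0 -5.2049102783203125 [-0.29  0.55  0.23  2.03 -0.22  0.58 -1.58]
0 174.7950897216797 [ 0.49  0.68 -0.78  1.98  0.68  0.77  0.78]
74 -5.2049102783203125 [-0.26  0.64  0.23  1.85 -0.22  0.68 -1.56]
74 174.7950897216797 [ 0.47  0.77 -0.79  1.8   0.7   0.88  0.83]
(445, -202.6) -5.2049102783203125 [ 0.28  0.49  0.02  2.14 -0.02  0.51 -1.34]
(445, -202.6) 174.7950897216797 [ 0.93  0.62 -0.79  2.1   0.7   0.7   1.15]
(455.9, -335.6) -5.2049102783203125 [ 0.67  0.58 -0.18  1.95  0.17  0.62 -1.29]
(455.9, -335.6) 174.7950897216797 [ 1.17  0.76 -0.88  1.92  0.78  0.85  1.36]
(595.5, -351.7) -5.2049102783203125 [ 0.57  0.73 -0.18  1.64  0.17  0.79 -1.35]
(595.5, -351.7) 174.7950897216797 [ 0.99  0.9  -0.85  1.6   0.77  1.    1.37]
```

```bash
cat >> b.py <<'E'
A=np.radians(-5.2); TC=np.array([543.3,-2.]); E1=np.array([np.cos(A),np.sin(A)])
B=[(445,-202.6),(455.9,-335.6),(595.5,-351.7)]
def st(): s=read_state(); return round(s['time_s'],2),round(s['finger_gap'],3),round(s['grip_force'],1),np.round(s['wrist_force'],1),np.round(s['tcp_pos'],1)
def pick(i):
    R=DOWN(A); x=B[i]
    effector.move_gripper(1.0)
    robot.move_ptp([*x,130],R); robot.move_l([*x,50],speed=200); print("hit",robot.move_l([*x,25],speed=60,threshold=6))
    effector.move_gripper(0.0,30); print("grip",st())
    robot.move_l([*x,45],speed=50); robot.move_l([*x,150],speed=250); print("up",st())
def place(k):
    x=TC+74*(k-1)*E1
    robot.move_l([*x,150],speed=250); robot.move_l([*x,45],speed=200)
    print("touch",robot.move_l([*x,27],speed=25,threshold=3),st())
    effector.move_gripper(0.9); robot.move_l([*x,60],speed=60); robot.move_l([*x,150],speed=250)
    print("left",st())
def snap(t):
    for n in ("top","side"):
        p,d=viewer.capture(n); np.savez(n+f"{t}.npz",p=p,d=d)
    cv2.imwrite(f"pics/s{t}.png",np.load(f"side{t}.npz")['p'][:,:,::-1])
E
python3 - <<'E'
from b import *
p=np.array(read_state()['tcp_pos']); robot.move_l(p+EZ*60,speed=200)
robot.move_ptp([480,0,260],DOWN(A)); print(st())
pick(0); place(0); snap(4)
E
```

```text
(16.89, 0.702, 0.0, array([-0.5, -0.3,  0.3]), array([ 4.799e+02, -2.000e-01,  2.598e+02]))
hit False
grip (19.72, 0.685, 31.4, array([-1.1, -0.6,  3.8]), array([ 445.2, -203. ,   25.4]))
up (20.83, 0.686, 32.5, array([-0.2,  1.1, -0.5]), array([ 444.9, -202. ,  149.8]))
touch True (23.04, 0.683, 32.7, array([-0. , -0.6,  1.8]), array([469.6,   4.7,  31.5]))
left (24.5, 0.898, 0.0, array([0.2, 0.2, 0.1]), array([469.6,   5.1, 150.1]))
```

View pics/s4.png

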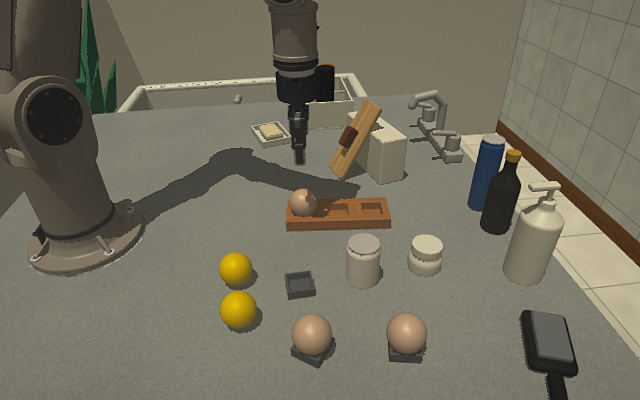

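Ball 0 is seated in the -x well (302,203) and the lid is still leaning (355,140). Now the other two.

Run:
```python
from b import *
pick(1); place(1)
pick(2); place(2)
robot.move_l([480,-60,260],speed=200); snap(5); print(st())
X=cloud("top",np.load("top5.npz")['d']); Y=X.reshape(-1,3)
for k in (0,1,2):
    x=TC+74*(k-1)*E1; Q=Y[(np.linalg.norm(Y[:,:2]-x,axis=1)<34)&(Y[:,2]>38)]
    if len(Q)>50: print(k,x,np.linalg.lstsq(np.c_[2*Q,np.ones(len(Q))],(Q**2).sum(1),rcond=None)[0][:3])
```

```text
hit False
grip (27.62, 0.679, 31.6, array([-0.3, -1. ,  2.3]), array([ 456.1, -336. ,   25.4]))
up (28.74, 0.682, 32.6, array([ 0.6,  0.7, -2.2]), array([ 455.9, -335.1,  149.7]))
touch True (31.51, 0.683, 32.7, array([-0.6, -1.2,  2. ]), array([543.3,  -2.3,  31.1]))
left (32.98, 0.901, 0.0, array([-1.1, -0.3,  0.1]), array([543.3,  -1.7, 150.3]))
hit False
grip (36.05, 0.68, 31.7, array([0.3, 1. , 2.7]), array([ 595.7, -351.9,   25.5]))
up (37.17, 0.689, 32.6, array([-0.8,  1.3, -2. ]), array([ 595.4, -351.3,  149.9]))
touch True (39.92, 0.684, 32.7, array([ 0.9, -1.6,  0.7]), array([616.9,  -9.1,  31.1]))
left (41.39, 0.899, 0.0, array([ 0.2, -0.1, -0.6]), array([617.1,  -8.5, 150.4]))
(42.56, 0.899, 0.0, array([0.4, 0.3, 0.4]), array([480.2, -59.6, 259.5]))
0 [469.6045545    4.70681093] [460.79530617 -10.94252469 621.98225718]
1 [543.3  -2. ] [515.57984875 -36.2847795  608.15462379]
2 [616.9954455   -8.70681093] [616.68855189  -7.67550676  47.07116871]
```

View pics/s5.png

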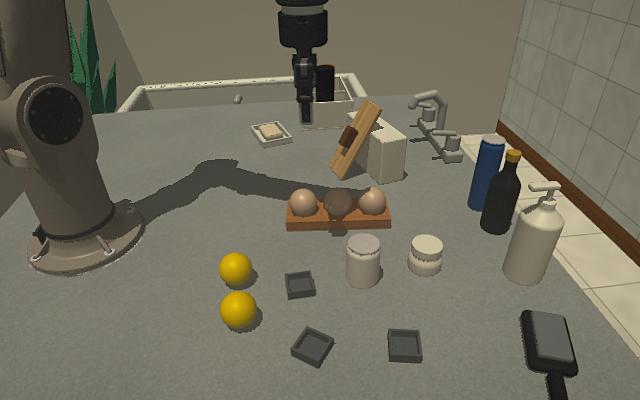

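All three balls are seated at (302,203), (338,203) and (372,201), ball 2's height fits a seated ball, the lid is leaning at (355,140), and the tin and jar are untouched. I'm handing in.

```bash
python3 -c "
from station import robot
print(robot.job_done())"
```

```text
the job is handed in; nothing more can be done
None
```

I handed the job in at about 43 s on the robot's clock: the lid leans on the ledge with its grip outward, each of the three bath bombs sits in its own well, and the tin and jar look unmoved in the last picture.

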